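# Slide the drip tray under the seedling rack

### The job

Push the empty black drip tray lengthways under the low slatted rack of seedling cups, in between its legs, until it lies straight and centred there, sticking out equally at both ends. Use only the fingertips or the outside of the fingers: slide the tray gently, flat on the table, without gripping, lifting or tipping it, leave the rack where it stands with its cups upright, and leave the other things on the table alone.

Things in the scene. Friction and masses are not known exactly. Their poses are not given: they have to be found in the camera images.
- tray: shallow black plastic drip tray, open on top, flat on the table: 140 mm (its x axis) by 220 mm (y axis) outside, 18 mm high; walls 3 mm, lip 6 mm wide at the top, floor 3 mm; ends alike. Origin at the centre of its underside (z = 0 on the table). About 0.2 kg, slides with 1 to 2 N, stops where it is left. It starts off one open end of the rack (left or right), out of line and askew
- rack: low steel rack standing loose (1.1 kg with its cups, it shifts if pushed): seven slats 4 mm thick on four legs. The passage below runs along its y axis, open at both ends: 150 mm long, 180 mm wide between the legs, 24 mm high. Rails and legs 8 mm wide along both sides; overall 196 mm (x) by 150 mm (y), deck top 28 mm up. Origin on the table at the middle of the passage, z up
- cup_a: paper seedling cup standing on the rack, planted; round, 42 mm across the foot and 59 mm across the rim, 57 mm tall (the sprout stands up to 30 mm higher); origin at the centre of its foot. The one at the rack's -x side of the three in a row across the rack
- cup_b: paper seedling cup standing on the rack, planted; round, 42 mm across the foot and 59 mm across the rim, 57 mm tall (the sprout stands up to 30 mm higher); origin at the centre of its foot. The middle one of the three in a row across the rack
- cup_c: paper seedling cup standing on the rack, planted; round, 42 mm across the foot and 59 mm across the rim, 57 mm tall (the sprout stands up to 30 mm higher); origin at the centre of its foot. The one at the rack's +x side of the three in a row across the rack
- spare_cup: bystander: another planted paper cup, as those on the rack but standing on the table beyond the work; origin at the centre of its foot
- clay_pot: bystander: terracotta pot, 78 mm across the rim and 66 mm tall, standing on the table beyond the work; origin at the centre of its foot
- trowel: bystander: small hand trowel lying on the table, 270 mm long along its x axis (wooden handle towards -x, steel blade towards +x, 48 mm wide), up to 24 mm high; origin on the table under the front part of the handle

How it is judged:
By the outcome, as a careful person would: the job done as asked, in the order asked, and still so for the second after the job is handed in, with the robot touching nothing.
It also fails if it takes over 72 s, if anything falls off the work surface, if the arm or the gripper's body presses on something with over 40 N, if the wrist force passes 120 N, or if a joint passes its speed limit or range.

### The arm

A 6-joint arm with a two-finger parallel gripper is mounted at the origin on the work surface. World frame = base frame: x ahead of the robot, y to its left, z up, the work surface at z = 0. Lengths are in m, angles in rad, forces in N, time in s.
With the tool pointing down it reaches from about 0.35 to 0.775 m from the base axis. Payload 5.5 kg.
Tool frame: the origin (TCP) lies at the very end of the fingers, on their centre line; the grasp point (between the pads) lies 19 mm behind it; y points along the fingers, z is the direction in which the jaws open and shut, and the axes are right-handed (so a half turn about y gives the same grasp; the last joint's range is limited). The gripper opens to 85 mm and grips with 20 to 120 N. Pads are 22 mm wide; open, the fingers measure 114 mm over their backs; the gripper's body (76 mm by 85 mm) begins 54 mm behind the grasp point. The pads swing forward as they close: fully open they stand 13 mm farther back than shut.
Start: joints at [1.026, 0.313, 0.046, 1.304, 0, 1.431], TCP at [0.226, 0.529, 0.2] pointing down, gripper open.
Joint ranges: [-2.76, 2.76], [-0.86, 1.69], [-1.03, 1.26], [-2.2, 2.34], [-1.47, 1.5], [-3.14, 3.14]. Speed limits (rad/s): [2.57, 2.57, 3.14, 3.14, 3.14, 3.14].

### API

Orientations are given as a unit quaternion [x, y, z, w].
In Python, from cell import env gives the robot as it stands.
- The arm moves only by the tool apply_moves, never from a script. Its argument "series" is a list of rows, each an object with "gripper": the finger opening in mm, from 0 to 85.4; "linear": the shift along the tool's x, y, z in mm, a list of three; "turn": the turn about the tool's y in degrees. In form: [{"gripper": gripper, "linear": [dx, dy, dz], "turn": turn}, ...]. A call has 1 to 5 rows; each row is the pose to reach, as a shift and turn from the pose measured when the call began, along the tool's axes at that moment; what a row does not reach only later rows make up. A row lasts 1/8 s, in which the tool goes at most 62.5 mm and 10.7 degrees, less where a joint would pass 70% of its speed; a pose out of reach is approached as far as the arm can. A call with a gripper value outside its range is refused whole. The fingers move at their own pace and stop on an object; "newtons" is the grip in N (left out, the last holds). Time passes only in rows, so rows that repeat a pose let the fingers close. It gives the time, the measured TCP pose, the force and the opening at its end, in the units of the state.
- env.sense(): the state, without advancing time (a new reading comes with each control period).
- env.capture(name): name is "scene" or "top" or "wrist"; returns (picture, depth): 384x512x3 uint8, red, green, blue; 384x512 float32, m along the optical axis (not along the pixel's ray), 0 where there is no reading.
- env.camera_params(name): a dict with "intrinsics" (3x3 intrinsics, pixels), "dist_coeffs" ([k1, k2, p1, p2, k3] as OpenCV has them; the pictures are not rectified), "R" (3x3) and "t" (3): a world point X has camera coordinates R X + t. Camera axes: x right, y down, z forward; pixel columns grow to the right and rows downward; lengths in m; the calibration is good to about 2 mm. A picture is of the moment at which its call begins: read the wrist's pose just before it. camera_params takes no time and is no camera call; for the wrist camera it gives the pose at the moment of the call.
- env.hand_in(): hands the job in, once; it reports no verdict.
The state is a dict: "t": time; "qpos": joint angles; "joint_vel": joint speeds; "effort": joint torques, N m; "tcp_pos": TCP position; "orientation": TCP orientation; "force": force on the tool from outside, world axes, zero at the start; "wrist_torque": the same for the moment, N m; "finger_gap": opening from 0.0 (shut) to 1.0 (fully open).
Only numpy, scipy, OpenCV 4.12 (cv2) and the standard library are available. Lean on these libraries where they do the work, as an engineer would, in place of code of your own. Each camera call takes 0.05 s, during which the arm holds its last target.

## Working session

There is one attempt and no reset: what is moved stays moved. The work goes in short steps, Python scripts to look and compute and a tool call to move; the robot and the scene stay as the last step left them, time stands still between calls to the robot, and variables do not carry over. Pictures are saved under pics/ and viewed, and the job is handed in when it is done.

Besides the shell and the picture viewer there is one more tool, called after "Request:" in YAML: its name, and indented under it one key for each argument. apply_moves: Moves the arm, as the interface text tells. Its arguments: {"type":"object","properties":{"series":{"type":"array","items":{"type":"object","properties":{"gripper":{"type":"number"},"linear":{"type":"array","items":{"type":"number"}},"turn":{"type":"number"}}}},"newtons":{"type":"number"}},"required":["series"]}

```bash
ls; mkdir -p pics
python3 - <<'E'
from cell import env
import cv2,numpy as np
s=env.sense(); print(s)
for n in ("top","scene"):
    p,d=env.capture(n); c=env.camera_params(n); print(n,c)
    cv2.imwrite(f'pics/{n}0.png',p[:,:,::-1]); np.savez(f'pics/{n}0.npz',p=p,d=d,K=c['intrinsics'],D=c['dist_coeffs'],R=c['R'],t=c['t'])
E
```

```text
pics
{'t': 0.0, 'qpos': array([ 1.02639022e+00,  3.13993419e-01,  4.49794776e-02,  1.30363429e+00,
       -1.72660476e-06,  1.43122294e+00]), 'joint_vel': array([-0.00144015,  0.00091984, -0.00057102, -0.00065195,  0.00038745,
        0.0003051 ]), 'effort': array([ 6.92032027e-04, -4.80628037e+01,  2.98531508e+01,  1.91328867e-02,
       -8.45671752e-05, -8.37419435e-06]), 'tcp_pos': array([0.22616268, 0.52801998, 0.19911313]), 'orientation': array([ 0.69328699, -0.14237353,  0.14193552, -0.69205292]), 'force': array([1.10096312, 0.91308398, 0.42223036]), 'wrist_torque': array([ 0.00262236, -0.02482711, -0.01023255]), 'finger_gap': 1.0007498979908434}
top {'intrinsics': array([[476.98798946,   0.        , 255.15972411],
       [  0.        , 476.98798946, 191.31093835],
       [  0.        ,   0.        ,   1.        ]]), 'dist_coeffs': array([0.04918469, 0.        , 0.        , 0.        , 0.        ]), 'R': array([[-0.00450011, -0.99998135,  0.00412933],
       [-0.98314999,  0.00366966, -0.18276387],
       [ 0.18274531, -0.00488221, -0.98314817]]), 't': array([-0.15356359,  0.62925255,  1.03470416])}
scene {'intrinsics': array([[469.85508712,   0.        , 256.67784808],
       [  0.        , 469.85508712, 192.13995758],
       [  0.        ,   0.        ,   1.        ]]), 'dist_coeffs': array([-0.12951512,  0.        ,  0.        ,  0.        ,  0.        ]), 'R': array([[ 0.47711562,  0.87881813,  0.00627454],
       [ 0.56350857, -0.30043784, -0.7695422 ],
       [-0.67440253,  0.37069636, -0.63856514]]), 't': array([-0.14838105, -0.37940866,  1.76797258])}
```

View pics/top0.png

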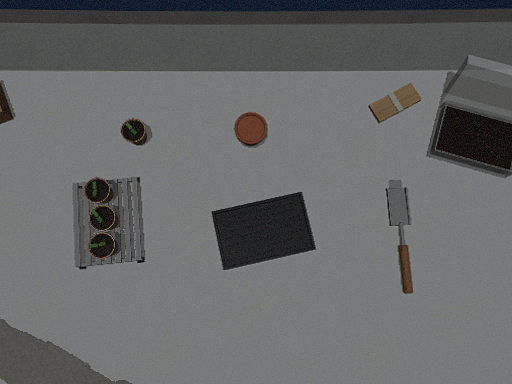

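View pics/scene0.png

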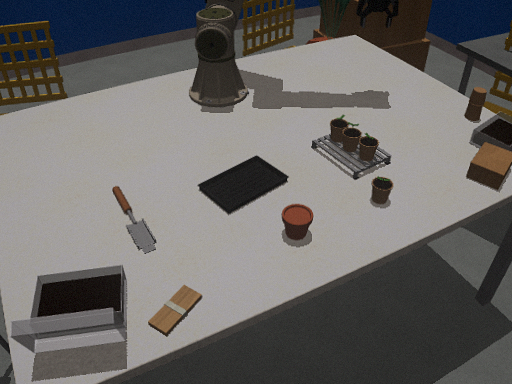

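```bash
cat > h.py <<'E'
import cv2,numpy as np
def load(f):
    z=np.load(f); return z
def pix2w(z,uv,h):
    uv=np.array(uv,float).reshape(-1,1,2)
    n=cv2.undistortPoints(uv,z['K'],z['D']).reshape(-1,2)
    r=np.c_[n,np.ones(len(n))]@z['R']   # R^T r
    C=-z['R'].T@z['t']
    s=(np.asarray(h)-C[2])/r[:,2]
    return C+r*s[:,None]
def w2pix(z,X):
    X=np.array(X,float).reshape(-1,3)
    return cv2.projectPoints(X,cv2.Rodrigues(z['R'])[0],z['t'],z['K'],z['D'])[0].reshape(-1,2)
def crop(z,box,k,fn,g=1.6):
    u0,v0,u1,v1=box
    im=z['p'][v0:v1,u0:u1,::-1]
    im=np.clip(im.astype(float)*g,0,255).astype(np.uint8)
    cv2.imwrite(fn,cv2.resize(im,None,fx=k,fy=k,interpolation=cv2.INTER_CUBIC))
E
python3 - <<'E'
from h import *
z=load('pics/top0.npz')
crop(z,(60,165,160,275),5,'pics/rack0.png',1.3)
crop(z,(200,180,330,280),6,'pics/tray0.png',2)
E
```

```text
(no output)
```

View pics/rack0.png

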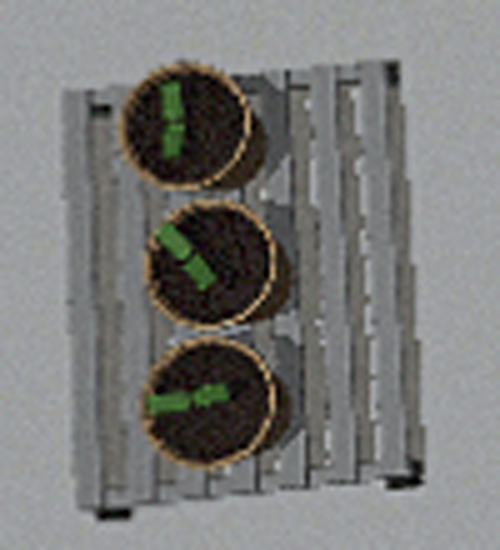

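View pics/tray0.png

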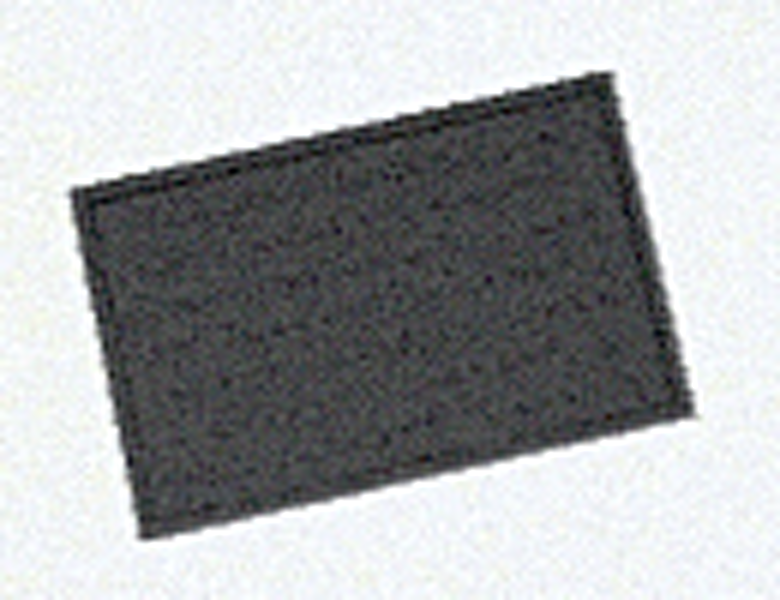

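```bash
cat >> h.py <<'E'
def fitrect(P,lx,ly):
    # P: 4x3 in order matching rect corners signs (-x? ) ; returns center, angle of local y axis
    pass
E
python3 - <<'E'
from h import *
z=load('pics/top0.npz')
for nm,pts,o,k,h in (('rack',[(64,90),(399,62),(424,475),(80,508)],(60,165),5,.028),('tray',[(70,188),(612,72),(695,416),(142,540)],(200,180),6,.018)):
    P=pix2w(z,(np.array(pts)+.5)/k-.5+np.array(o),h)[:,:2]
    print(nm,P.round(4).tolist(),'c',P.mean(0).round(4))
    e=[np.linalg.norm(P[i]-P[(i+1)%4]).round(4) for i in range(4)];print(e)
    ly=(P[0]+P[3]-P[1]-P[2]); lx=P[0]+P[1]-P[2]-P[3]
    print('yaw from y', np.degrees(np.arctan2(-ly[0],ly[1])),'from x',np.degrees(np.arctan2(lx[1],lx[0])))
d=z['d'];print(d[230,265])
E
```

```text
rack [[0.6566, 0.2719], [0.6696, 0.1167], [0.4765, 0.0975], [0.463, 0.2517]] c [0.5664 0.1845]
[np.float64(0.1557), np.float64(0.1941), np.float64(0.1548), np.float64(0.1947)]
yaw from y 4.894400392586203 from x 5.824100145334253
tray [[0.5895, -0.0526], [0.635, -0.2667], [0.4995, -0.2957], [0.453, -0.082]] c [ 0.5443 -0.1743]
[np.float64(0.2189), np.float64(0.1386), np.float64(0.2187), np.float64(0.1396)]
yaw from y 12.136989277560062 from x 12.122610638621794
1.1285783
```

```bash
cat >> h.py <<'E'
def rect(x,y,yaw,lx,ly,h):
    a=np.radians(yaw); ex=np.array([np.cos(a),np.sin(a)]); ey=np.array([-np.sin(a),np.cos(a)])
    return np.array([[*(np.array([x,y])+sx*lx/2*ex+sy*ly/2*ey),h] for sx,sy in((1,1),(1,-1),(-1,-1),(-1,1))])
def overlay(z,box,k,fn,rects,g=1.4):
    u0,v0,u1,v1=box
    im=np.clip(z['p'][v0:v1,u0:u1,::-1].astype(float)*g,0,255).astype(np.uint8)
    im=cv2.resize(im,None,fx=k,fy=k,interpolation=cv2.INTER_CUBIC)
    for r,c in rects:
        q=(w2pix(z,r)-[u0,v0]+.5)*k-.5
        cv2.polylines(im,[np.round(q*8).astype(int).reshape(-1,1,2)],True,c,1,cv2.LINE_AA,3)
    cv2.imwrite(fn,im)
from scipy.spatial.transform import Rotation as Rn
def tool(s):
    R=Rn.from_quat(s['orientation']).as_matrix()
    return R
def tow(s,target,zyaw=None):
    """linear (mm) to world target; zyaw = wanted heading (deg) of tool z axis (mod 180)"""
    R=tool(s); l=R.T@(np.array(target)-s['tcp_pos'])*1000
    t=0
    cur=np.degrees(np.arctan2(R[1,2],R[0,2]))
    if zyaw is not None:
        dw=(zyaw-cur+90)%180-90   # world z rotation
        t=-dw if R[2,1]<0 else dw
    return l.round(1),round(t,1),round(cur,1)
E
python3 - <<'E'
from h import *
from cell import env
s=env.sense(); print(tool(s).round(3)); print('C',(-load('pics/top0.npz')['R'].T@load('pics/top0.npz')['t']))
z=load('pics/top0.npz')
R=(0.566,0.187,5.4)
overlay(z,(60,165,160,275),5,'pics/ro1.png',[(rect(*R,.196,.150,.028),(0,0,255)),(rect(*R,.196,.150,.0),(255,0,0))],1.3)
E
```

```text
[[ 0.919 -0.001  0.394]
 [-0.394 -0.001  0.919]
 [-0.    -1.    -0.002]]
C [ 0.42887126 -0.15081822  1.13290624]
```

View pics/ro1.png

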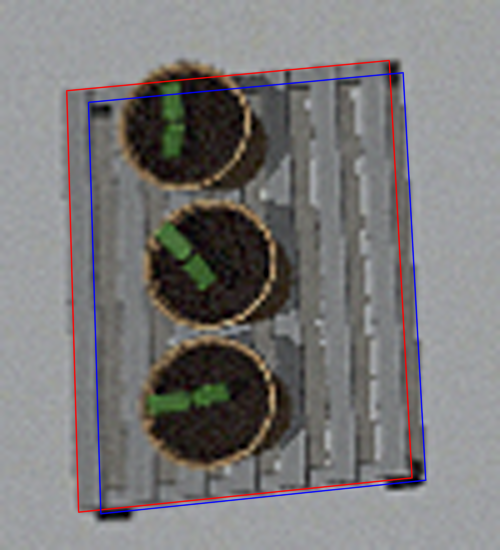

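Run:
```python
from h import *
from cell import env
print(tow(env.sense(),(.4465,-.1953,.19),95.6))
```

```text
(array([ 487.4,   10. , -578.1]), np.float64(-28.8), np.float64(66.8))
```

Request:
apply_moves:
  series:
    - {"gripper": 85,"linear": [487,10,-578],"turn": -28.8}
    - {"gripper": 85,"linear": [487,10,-578],"turn": -28.8}
    - {"gripper": 85,"linear": [487,10,-578],"turn": -28.8}
    - {"gripper": 85,"linear": [487,10,-578],"turn": -28.8}
    - {"gripper": 85,"linear": [487,10,-578],"turn": -28.8}

```text
t: 0.72
tcp_pos: [0.3164, 0.2312, 0.1958]
orientation: [0.707, 0.035, -0.035, -0.706]
force: [1.6, 0.0, 0.4]
finger_gap: 0.995
```

Run:
```python
from h import *
from cell import env
s=env.sense();print(s['t'],s['tcp_pos'],s['qpos'],tool(s)[:,1].round(3),tow(s,(.4465,-.1953,.19),95.6))
```

```text
0.725 [0.3164262  0.23123888 0.19576131] [ 4.26486617e-01 -3.93749137e-02 -3.77871345e-01  1.23351931e+00
 -1.12191348e-03  3.27870764e-01] [-0.001 -0.002 -1.   ] (array([  87.5,    6.3, -437.3]), np.float64(0.1), np.float64(95.7))
```

Request:
apply_moves:
  series:
    - {"gripper": 85,"linear": [87,6,-437],"turn": 0}
    - {"gripper": 85,"linear": [87,6,-437],"turn": 0}
    - {"gripper": 85,"linear": [87,6,-437],"turn": 0}
    - {"gripper": 85,"linear": [87,6,-437],"turn": 0}
    - {"gripper": 85,"linear": [87,6,-437],"turn": 0}

```text
t: 1.35
tcp_pos: [0.407, -0.0681, 0.192]
orientation: [0.707, 0.035, -0.035, -0.706]
force: [1.3, 0.9, -0.5]
finger_gap: 0.993
```

Run:
```python
from h import *
from cell import env
s=env.sense();print(s['t'],s['tcp_pos'],s['qpos'],tool(s)[:,1].round(3),tow(s,(.4465,-.1953,.06),95.6))
```

```text
1.35 [ 0.40700806 -0.06808798  0.19198672] [-0.35974061  0.00185114 -0.34697295  1.22171296 -0.00135717 -0.45792586] [-0.    -0.001 -1.   ] (array([  26.9,  132.2, -130.3]), np.float64(0.0), np.float64(95.6))
```

Request:
apply_moves:
  series:
    - {"gripper": 85,"linear": [27,2,-130],"turn": 0}
    - {"gripper": 85,"linear": [27,2,-130],"turn": 0}
    - {"gripper": 85,"linear": [27,2,-130],"turn": 0}
    - {"gripper": 85,"linear": [27,60,-130],"turn": 0}
    - {"gripper": 85,"linear": [27,120,-130],"turn": 0}

```text
t: 1.98
tcp_pos: [0.447, -0.1948, 0.0713]
orientation: [0.707, 0.035, -0.034, -0.705]
force: [1.5, -0.0, -1.5]
finger_gap: 0.994
```

Run:
```python
from h import *
from cell import env
p,d=env.capture('wrist');cv2.imwrite('pics/w1.png',np.clip(p[:,:,::-1]*1.3,0,255).astype(np.uint8))
p,d=env.capture('top');cv2.imwrite('pics/t1.png',p[:,:,::-1])
s=env.sense();print(s['t'],s['tcp_pos'],tool(s)[:,1].round(3),tow(s,(.4465,-.1953,.02),95.6),s['force'])
```

```text
2.075 [ 0.44092011 -0.19069851  0.06628912] [-0.011  0.006 -1.   ] (array([ 5.6, 46.2, -5.5]), np.float64(0.1), np.float64(95.7)) [-0.19734513 -0.3585316  -0.56267632]
```

View pics/w1.png

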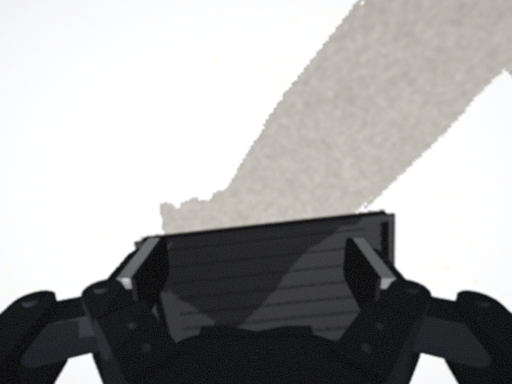

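View pics/t1.png

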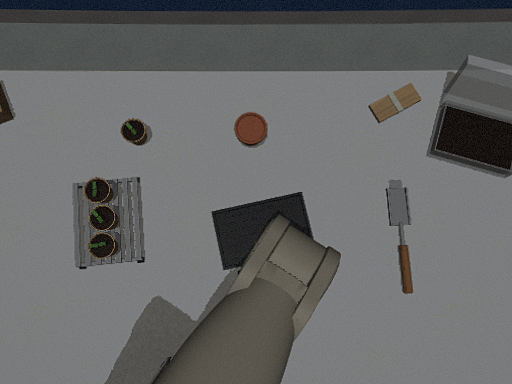

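Request:
apply_moves:
  series:
    - {"gripper": 85,"linear": [3,25,-5],"turn": 0}
    - {"gripper": 85,"linear": [3,46,-5],"turn": 0}
    - {"gripper": 85,"linear": [3,46,-5],"turn": 0}
    - {"gripper": 85,"linear": [3,56,-5],"turn": 0}
    - {"gripper": 85,"linear": [3,56,-5],"turn": 0}

```text
t: 2.7
tcp_pos: [0.4441, -0.195, 0.0108]
orientation: [-0.704, -0.031, 0.039, 0.708]
force: [0.2, -0.3, 0.2]
finger_gap: 0.997
```

Run:
```python
from h import *
from cell import env
p,d=env.capture('scene');cv2.imwrite('pics/s2.png',cv2.resize(p[120:260,150:350,::-1],None,fx=4,fy=4,interpolation=cv2.INTER_CUBIC))
s=env.sense();print(s['t'],s['tcp_pos'],tool(s)[:,1].round(3),tow(s,(.4465,-.1953,.0),95.6),s['force'])
```

```text
2.75 [ 0.44408813 -0.19511182  0.01090788] [-0.011  0.006 -1.   ] (array([ 2.5, 10.9, -0.5]), np.float64(0.1), np.float64(95.7)) [ 0.1585089   0.6664656  -0.21581377]
```

View pics/s2.png

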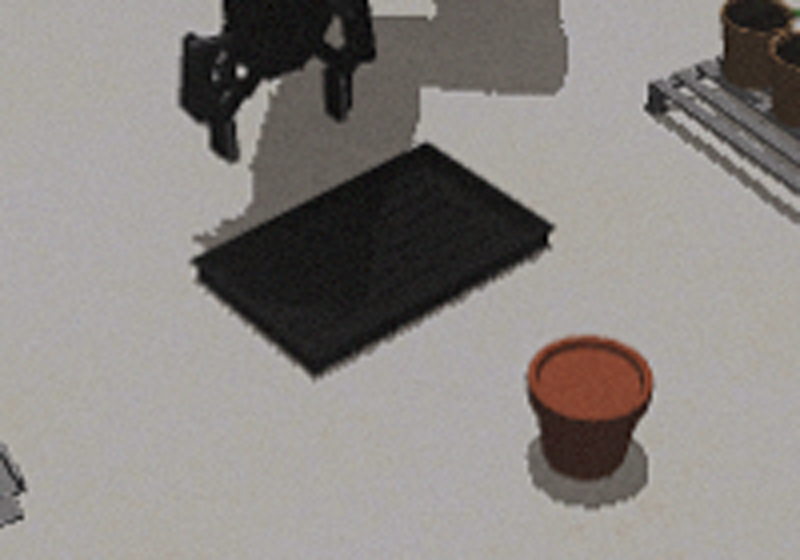

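Request:
apply_moves:
  series:
    - {"gripper": 85,"linear": [0,5,0],"turn": 0}
    - {"gripper": 85,"linear": [0,9,0],"turn": 0}
    - {"gripper": 85,"linear": [0,12,0],"turn": 0}
    - {"gripper": 85,"linear": [0,15,0],"turn": 0}
    - {"gripper": 85,"linear": [0,15,0],"turn": 0}

```text
t: 3.38
tcp_pos: [0.4437, -0.1949, -0.0044]
orientation: [-0.704, -0.031, 0.039, 0.709]
force: [-0.2, -0.7, 0.0]
finger_gap: 0.997
```

Run:
```python
from h import *
from cell import env
p,d=env.capture('scene');cv2.imwrite('pics/s3.png',cv2.resize(p[120:260,150:350,::-1],None,fx=4,fy=4,interpolation=cv2.INTER_CUBIC))
c=env.camera_params('scene');z=dict(K=c['intrinsics'],D=c['dist_coeffs'],R=c['R'],t=c['t'])
s=env.sense();print(s['t'],s['tcp_pos'],tool(s)[:,1].round(3),s['force'])
for h in (0,.005,.01,.015): print(pix2w(z,[(150+338/4,120+118/4),(150+228/4,120+158/4)],h).round(4))
```

```text
3.425 [ 0.44383898 -0.19494915 -0.00426125] [-0.011  0.006 -1.   ] [ 0.62094311  0.74444279 -0.11054559]
[[ 0.375  -0.114   0.    ]
 [ 0.3836 -0.2119  0.    ]]
[[ 0.3816 -0.1171  0.005 ]
 [ 0.3901 -0.2144  0.005 ]]
[[ 0.3882 -0.1202  0.01  ]
 [ 0.3966 -0.217   0.01  ]]
[[ 0.3947 -0.1234  0.015 ]
 [ 0.4031 -0.2195  0.015 ]]
```

View pics/s3.png

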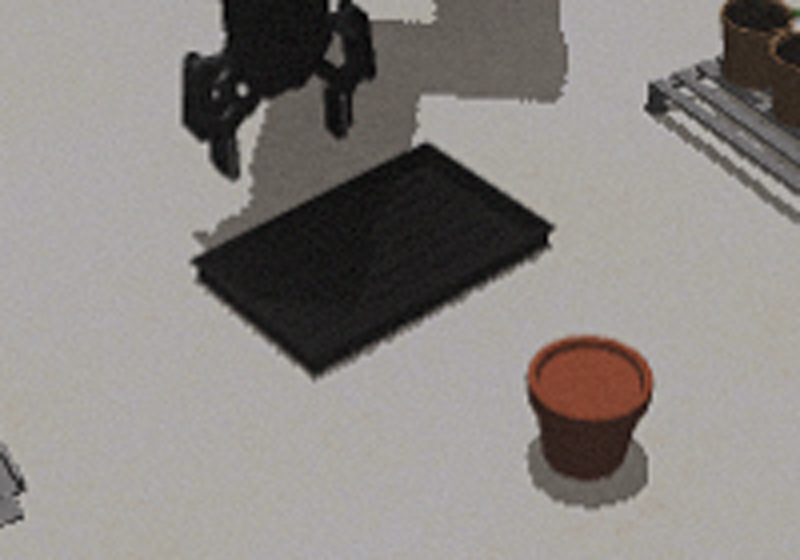

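Run:
```python
from h import *
from cell import env
p,d=env.capture('scene');c=env.camera_params('scene');z=dict(K=c['intrinsics'],D=c['dist_coeffs'],R=c['R'],t=c['t'])
print(pix2w(z,[(150+430/4,120+143/4)],.018).round(4))
C=-z['R'].T@z['t']
for u,v in [(150+338/4,120+130/4),(150+232/4,120+172/4),(150+338/4,120+120/4),(150+228/4,120+160/4)]:
    n=cv2.undistortPoints(np.array([[[u,v]]],float),z['K'],z['D'])[0,0]
    dd=d[int(round(v)),int(round(u))]
    print(dd,(z['R'].T@(np.array([n[0],n[1],1])*dd-z['t'])).round(4))
```

```text
[[ 0.4611 -0.0788  0.018 ]]
1.3830502 [ 0.4472 -0.1486  0.0442]
1.3368393 [ 0.4623 -0.2404  0.0473]
1.3728615 [ 0.4506 -0.15    0.0557]
1.3269327 [ 0.4637 -0.2433  0.0597]
```

Run:
```python
from h import *
from cell import env
def cloud(name):
    p,d=env.capture(name);c=env.camera_params(name)
    v,u=np.mgrid[0:384,0:512]
    n=cv2.undistortPoints(np.stack([u,v],-1).reshape(-1,1,2).astype(float),c['intrinsics'],c['dist_coeffs']).reshape(-1,2)
    P=(np.c_[n,np.ones(len(n))]*d.reshape(-1,1)-c['t'])@c['R']
    return p,d,P.reshape(384,512,3)
for nm in('scene','wrist'):
    p,d,P=cloud(nm)
    np.savez(f'pics/c_{nm}.npz',p=p,d=d,P=P)
    m=(d>0)
    if nm=='scene':
        for (u,v) in [(300,165),(200,200),(180,160),(245,185),(320,130)]: print(u,v,P[v,u].round(4))
        q=P[140:170,195:250]; 
        cc=P[:,:,2]; mm=m&(P[:,:,0]>.40)&(P[:,:,0]<.5)&(P[:,:,1]>-.27)&(P[:,:,1]<-.12)&(p.sum(2)<150)
        mm[:,250:]=False
        Q=P[mm]; print(len(Q)); idx=np.argsort(Q[:,2])[:25]; print(Q[idx].round(3).tolist()); print(np.argwhere(mm)[idx].tolist())
    else:
        cv2.imwrite('pics/w3.png',np.clip(p[:,:,::-1].astype(float)*1.6,0,255).astype(np.uint8))
        for (u,v) in [(150,280),(375,265),(255,50),(250,270),(160,240),(360,240),(130,285),(380,285)]: print(u,v,d[v,u],P[v,u].round(4))
```

```text
300 165 [ 0.5384  0.0253 -0.0022]
200 200 [ 0.5476 -0.3053 -0.0009]
180 160 [ 0.3432 -0.2846 -0.0027]
245 185 [ 0.5504 -0.1677  0.0018]
320 130 [4.061e-01 1.894e-01 4.000e-04]
4468
[[0.444, -0.143, -0.005], [0.483, -0.212, -0.003], [0.494, -0.172, -0.003], [0.478, -0.16, -0.003], [0.494, -0.204, -0.002], [0.488, -0.185, -0.002], [0.481, -0.188, -0.002], [0.471, -0.133, -0.002], [0.495, -0.252, -0.002], [0.496, -0.16, -0.002], [0.499, -0.235, -0.002], [0.482, -0.156, -0.002], [0.499, -0.254, -0.002], [0.471, -0.146, -0.002], [0.5, -0.263, -0.002], [0.482, -0.126, -0.002], [0.498, -0.157, -0.002], [0.499, -0.206, -0.002], [0.469, -0.129, -0.002], [0.477, -0.156, -0.002], [0.475, -0.139, -0.002], [0.472, -0.144, -0.002], [0.494, -0.207, -0.001], [0.467, -0.121, -0.001], [0.494, -0.236, -0.001]]
[[165, 236], [178, 221], [176, 235], [172, 236], [179, 225], [176, 230], [175, 228], [168, 243], [184, 210], [175, 239], [183, 216], [172, 238], [185, 210], [169, 239], [186, 207], [169, 247], [175, 240], [180, 225], [167, 244], [171, 237], [169, 242], [169, 240], [179, 224], [166, 246], [182, 215]]
150 280 0.12056479 [ 0.4479 -0.2375  0.0628]
375 265 0.112326056 [ 0.4293 -0.1512  0.069 ]
255 50 0.15624557 [ 0.3477 -0.2045 -0.0004]
250 270 0.19076762 [ 0.4768 -0.1951 -0.0008]
160 240 0.13334173 [ 0.4378 -0.2386  0.0468]
360 240 0.13365802 [ 0.4291 -0.1493  0.0469]
130 285 0.106127106 [ 0.4417 -0.2402  0.076 ]
380 285 0.10580937 [ 0.4329 -0.1518  0.0767]
```

View pics/w3.png

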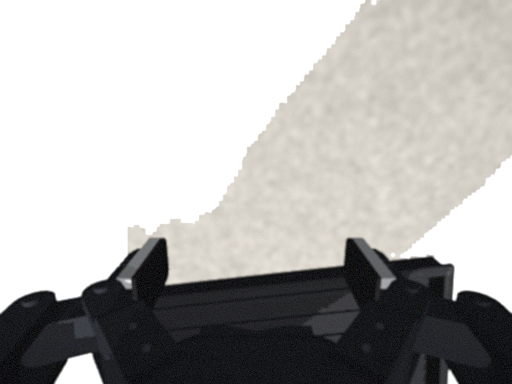

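Run:
```python
import numpy as np
f=np.load('pics/c_scene.npz');P=f['P'];p=f['p']
for u in (234,235,208,209):
    for v in range(148,168,1): print(u,v,p[v,u].sum(),P[v,u].round(3))
f=np.load('pics/c_wrist.npz');P=f['P'];p=f['p']
for u in (155,160,355):
    for v in range(226,270,3): print(u,v,p[v,u].sum(),P[v,u].round(3))
```

```text
234 148 58 [ 0.45  -0.151  0.063]
234 149 47 [ 0.447 -0.15   0.057]
234 150 55 [ 0.451 -0.152  0.056]
234 151 46 [ 0.449 -0.151  0.051]
234 152 47 [ 0.451 -0.152  0.05 ]
234 153 39 [ 0.45  -0.152  0.046]
234 154 135 [ 0.449 -0.151  0.041]
234 155 261 [ 0.399 -0.127 -0.002]
234 156 282 [ 0.404 -0.13  -0.002]
234 157 299 [ 0.409 -0.132 -0.002]
234 158 277 [ 0.413 -0.134 -0.002]
234 159 277 [ 0.418 -0.137 -0.002]
234 160 290 [ 0.417 -0.137 -0.006]
234 161 285 [ 0.429 -0.142 -0.   ]
234 162 289 [ 0.428 -0.142 -0.005]
234 163 274 [ 0.435 -0.146 -0.003]
234 164 297 [ 0.44  -0.148 -0.003]
234 165 275 [ 0.445 -0.15  -0.002]
234 166 147 [ 0.452 -0.154 -0.   ]
234 167 59 [ 0.477 -0.166  0.017]
235 148 110 [ 0.452 -0.149  0.063]
235 149 108 [ 0.456 -0.151  0.063]
235 150 102 [ 0.454 -0.15   0.058]
235 151 86 [ 0.453 -0.15   0.053]
235 152 79 [ 0.453 -0.15   0.05 ]
235 153 87 [ 0.455 -0.151  0.048]
235 154 184 [ 0.453 -0.15   0.043]
235 155 289 [ 0.405 -0.127  0.002]
235 156 298 [ 0.409 -0.129  0.001]
235 157 290 [ 0.411 -0.13  -0.001]
235 158 290 [ 0.411 -0.13  -0.004]
235 159 277 [ 0.42  -0.13
[... 2527 characters left out ...]
-0.238  0.049]
160 256 33 [ 0.445 -0.238  0.049]
160 259 44 [ 0.445 -0.238  0.05 ]
160 262 31 [ 0.447 -0.238  0.05 ]
160 265 25 [ 0.448 -0.237  0.051]
160 268 46 [ 0.45  -0.237  0.05 ]
355 226 385 [ 0.441 -0.133 -0.001]
355 229 398 [ 0.443 -0.133 -0.001]
355 232 397 [ 0.444 -0.133 -0.   ]
355 235 394 [ 0.446 -0.133 -0.001]
355 238 240 [ 0.429 -0.151  0.045]
355 241 158 [ 0.43  -0.152  0.047]
355 244 56 [ 0.43  -0.153  0.051]
355 247 28 [ 0.43  -0.153  0.053]
355 250 24 [ 0.431 -0.154  0.055]
355 253 40 [ 0.432 -0.153  0.054]
355 256 40 [ 0.433 -0.154  0.055]
355 259 21 [ 0.435 -0.153  0.055]
355 262 33 [ 0.435 -0.153  0.056]
355 265 32 [ 0.437 -0.153  0.055]
355 268 29 [ 0.438 -0.153  0.056]
```

Request:
apply_moves:
  series:
    - {"gripper": 85,"linear": [0,5,0],"turn": 0}
    - {"gripper": 85,"linear": [0,10,0],"turn": 0}
    - {"gripper": 85,"linear": [0,15,0],"turn": 0}
    - {"gripper": 85,"linear": [0,20,0],"turn": 0}
    - {"gripper": 85,"linear": [0,20,0],"turn": 0}

```text
t: 4.2
tcp_pos: [0.4434, -0.1947, -0.0246]
orientation: [-0.704, -0.031, 0.039, 0.709]
force: [-0.5, 0.1, -0.9]
finger_gap: 0.996
```

```bash
cat >> h.py <<'E'
def cloud(env,name):
    p,d=env.capture(name);c=env.camera_params(name)
    v,u=np.mgrid[0:384,0:512]
    n=cv2.undistortPoints(np.stack([u,v],-1).reshape(-1,1,2).astype(float),c['intrinsics'],c['dist_coeffs']).reshape(-1,2)
    P=(np.c_[n,np.ones(len(n))]*d.reshape(-1,1)-c['t'])@c['R']
    return p,d,P.reshape(384,512,3)
E
python3 - <<'E'
from h import *
from cell import env
s=env.sense();print(s['t'],s['tcp_pos'],tool(s)[:,1].round(3),s['force'])
p,d,P=cloud(env,'scene')
for u in (234,208):
    for v in range(152,172,1): print(u,v,p[v,u].sum(),P[v,u].round(3))
E
```

```text
4.2 [ 0.44338928 -0.19468509 -0.02457588] [-0.011  0.006 -1.   ] [-0.45821773  0.05588827 -0.87410191]
234 152 39 [ 0.445 -0.149  0.045]
234 153 54 [ 0.45  -0.152  0.045]
234 154 40 [ 0.45  -0.152  0.041]
234 155 40 [ 0.445 -0.15   0.035]
234 156 50 [ 0.451 -0.152  0.035]
234 157 41 [ 0.45  -0.152  0.031]
234 158 36 [ 0.449 -0.152  0.027]
234 159 106 [ 0.444 -0.149  0.019]
234 160 213 [ 0.448 -0.151  0.018]
234 161 299 [ 0.428 -0.142 -0.001]
234 162 286 [ 0.429 -0.143 -0.004]
234 163 312 [ 0.434 -0.145 -0.003]
234 164 298 [ 0.445 -0.15   0.001]
234 165 269 [ 0.447 -0.151 -0.001]
234 166 149 [ 0.447 -0.152 -0.004]
234 167 41 [ 0.478 -0.166  0.017]
234 168 56 [ 0.477 -0.166  0.013]
234 169 50 [ 0.478 -0.166  0.01 ]
234 170 49 [ 0.483 -0.169  0.011]
234 171 64 [ 0.48  -0.167  0.004]
208 152 107 [ 0.455 -0.235  0.08 ]
208 153 136 [ 0.457 -0.236  0.077]
208 154 97 [ 0.462 -0.238  0.077]
208 155 73 [ 0.462 -0.238  0.074]
208 156 60 [ 0.464 -0.239  0.072]
208 157 56 [ 0.46  -0.238  0.066]
208 158 56 [ 0.463 -0.24   0.065]
208 159 46 [ 0.466 -0.241  0.063]
208 160 127 [ 0.461 -0.239  0.056]
208 161 136 [ 0.459 -0.239  0.052]
208 162 134 [ 0.457 -0.238  0.047]
208 163 137 [ 0.461 -0.24   0.046]
208 164 140 [ 0.463 -0.241  0.044]
208 165 139 [ 0.464 -0.241  0.042]
208 166 140 [ 0.459 -0.24   0.034]
208 167 141 [ 0.461 -0.241  0.032]
208 168 135 [ 0.459 -0.24   0.027]
208 169 118 [ 0.46  -0.241  0.024]
208 170 300 [ 0.459 -0.24   0.02 ]
208 171 522 [ 0.433 -0.231 -0.005]
```

Request:
apply_moves:
  series:
    - {"gripper": 85,"linear": [0,4,0],"turn": 0}
    - {"gripper": 85,"linear": [0,7,0],"turn": 0}
    - {"gripper": 85,"linear": [0,10,0],"turn": 0}
    - {"gripper": 85,"linear": [0,12,0],"turn": 0}
    - {"gripper": 85,"linear": [0,12,0],"turn": 0}

```text
t: 4.88
tcp_pos: [0.4433, -0.1946, -0.0365]
orientation: [-0.704, -0.031, 0.039, 0.709]
force: [0.2, 0.4, -0.7]
finger_gap: 0.994
```

Run:
```python
from h import *
from cell import env
s=env.sense();print(s['t'],s['tcp_pos'],tool(s).round(3),s['force'])
p,d,P=cloud(env,'scene')
for u in (234,208):
    for v in range(158,175,1): print(u,v,p[v,u].sum(),P[v,u].round(3))
```

```text
4.875 [ 0.44327341 -0.19464934 -0.03649313] [[ 0.995 -0.012 -0.099]
 [ 0.099  0.006  0.995]
 [-0.011 -1.     0.007]] [ 0.18548514  0.40627006 -0.74741752]
234 158 55 [ 0.447 -0.151  0.025]
234 159 50 [ 0.448 -0.151  0.022]
234 160 33 [ 0.45  -0.152  0.02 ]
234 161 41 [ 0.445 -0.15   0.012]
234 162 106 [ 0.444 -0.149  0.008]
234 163 224 [ 0.446 -0.151  0.006]
234 164 297 [ 0.443 -0.149 -0.   ]
234 165 272 [ 0.445 -0.15  -0.003]
234 166 144 [ 0.451 -0.153 -0.001]
234 167 40 [ 0.474 -0.164  0.014]
234 168 64 [ 0.478 -0.166  0.014]
234 169 43 [ 0.477 -0.166  0.01 ]
234 170 72 [ 0.477 -0.166  0.006]
234 171 48 [ 0.48  -0.167  0.004]
234 172 60 [ 0.484 -0.169  0.004]
234 173 56 [ 0.486 -0.17   0.002]
234 174 66 [ 0.491 -0.173  0.003]
208 158 88 [ 0.464 -0.24   0.066]
208 159 74 [ 0.463 -0.24   0.061]
208 160 69 [ 0.462 -0.24   0.057]
208 161 57 [ 0.464 -0.241  0.056]
208 162 31 [ 0.461 -0.24   0.05 ]
208 163 91 [ 0.462 -0.24   0.047]
208 164 158 [ 0.461 -0.24   0.043]
208 165 141 [ 0.463 -0.241  0.041]
208 166 125 [ 0.459 -0.24   0.034]
208 167 139 [ 0.461 -0.241  0.032]
208 168 137 [ 0.463 -0.242  0.031]
208 169 119 [ 0.458 -0.24   0.023]
208 170 131 [ 0.459 -0.241  0.02 ]
208 171 127 [ 0.461 -0.242  0.018]
208 172 126 [ 0.461 -0.242  0.015]
208 173 184 [ 0.46  -0.242  0.011]
208 174 261 [ 0.447 -0.237 -0.004]
```

Request:
apply_moves:
  series:
    - {"gripper": 85,"linear": [8,0,0],"turn": 0}
    - {"gripper": 85,"linear": [16,0,0],"turn": 0}
    - {"gripper": 85,"linear": [24,0,0],"turn": 0}
    - {"gripper": 85,"linear": [32,0,0],"turn": 0}
    - {"gripper": 85,"linear": [40,0,0],"turn": 0}

```text
t: 5.55
tcp_pos: [0.4835, -0.1905, -0.0369]
orientation: [-0.704, -0.031, 0.039, 0.709]
force: [-2.0, 0.3, 2.3]
finger_gap: 0.994
```

Run:
```python
from h import *
from cell import env
s=env.sense();print(s['t'],s['tcp_pos'],tool(s).round(3),s['force'])
p,d=env.capture('scene');cv2.imwrite('pics/s5.png',cv2.resize(p[120:260,150:350,::-1],None,fx=4,fy=4,interpolation=cv2.INTER_CUBIC))
```

```text
5.55 [ 0.48353432 -0.19049723 -0.03687898] [[ 0.995 -0.012 -0.099]
 [ 0.099  0.006  0.995]
 [-0.011 -1.     0.007]] [-2.01403204  0.25672866  2.29253518]
```

View pics/s5.png

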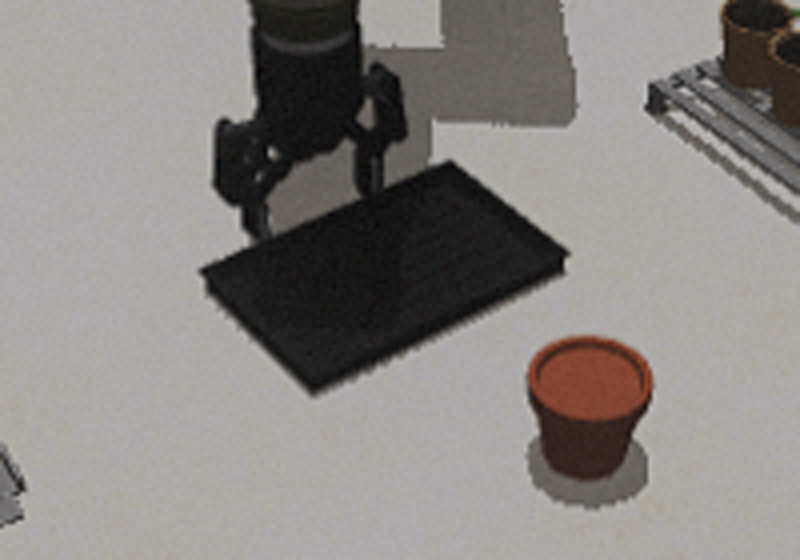

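Request:
apply_moves:
  series:
    - {"gripper": 85,"linear": [8,-0.5,0],"turn": 0}
    - {"gripper": 85,"linear": [16,-0.5,0],"turn": 0}
    - {"gripper": 85,"linear": [24,-0.5,0],"turn": 0}
    - {"gripper": 85,"linear": [31,-0.5,0],"turn": 0}
    - {"gripper": 85,"linear": [35,-0.5,0],"turn": 0}

```text
t: 6.22
tcp_pos: [0.5203, -0.1874, -0.0365]
orientation: [-0.704, -0.032, 0.039, 0.708]
force: [-3.7, 0.1, 2.9]
finger_gap: 0.993
```

Run:
```python
from h import *
from cell import env
s=env.sense();print(s['t'],s['tcp_pos'],s['force'])
p,d=env.capture('top');c=env.camera_params('top')
np.savez('pics/t6.npz',p=p,d=d,K=c['intrinsics'],D=c['dist_coeffs'],R=c['R'],t=c['t'])
z=load('pics/t6.npz')
overlay(z,(200,160,330,260),6,'pics/t6.png',[(rect(.600,-.171,5.6,.14,.22,.018),(0,0,255))],2)
```

```text
6.225 [ 0.52026647 -0.18736648 -0.03649914] [-3.67604869  0.12800319  2.85644558]
```

View pics/t6.png

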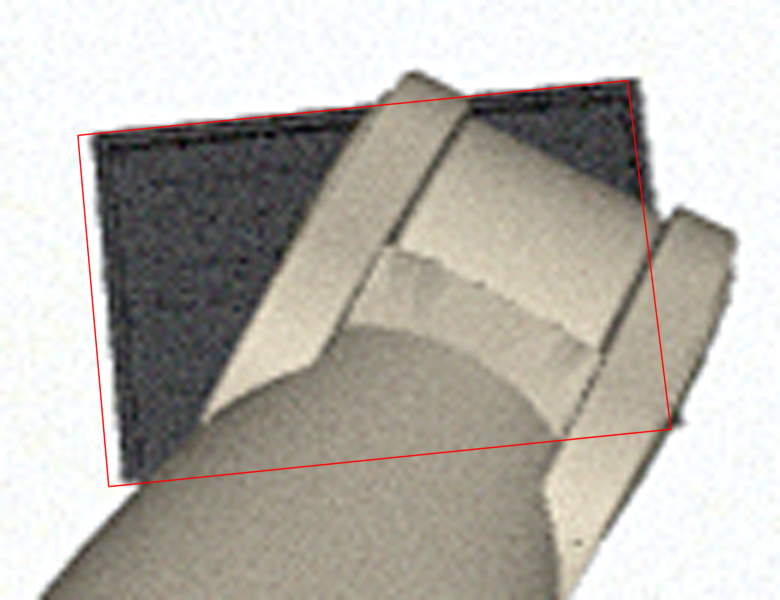

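Request:
apply_moves:
  series:
    - {"gripper": 85,"linear": [-15,0,0],"turn": 0}
    - {"gripper": 85,"linear": [-30,-1,0],"turn": 0}
    - {"gripper": 85,"linear": [-30,-60,0],"turn": 0}
    - {"gripper": 85,"linear": [-30,-120,0],"turn": 0}
    - {"gripper": 85,"linear": [-30,-130,-60],"turn": 0}

```text
t: 6.9
tcp_pos: [0.4993, -0.2499, 0.0986]
orientation: [-0.705, -0.036, 0.038, 0.707]
force: [1.8, -0.5, 0.1]
finger_gap: 0.995
```

Run:
```python
from h import *
from cell import env
s=env.sense();print(s['t'],s['tcp_pos'],s['qpos'],s['force'])
print(tow(s,(.615,-.3215,.09),5.6))
```

```text
6.9 [ 0.49934809 -0.24990489  0.09858341] [-6.08003030e-01  3.34917420e-01 -1.77495983e-01  1.06257511e+00
  3.70534643e-04 -7.12481428e-01] [ 1.78114939 -0.54091079  0.06793655]
(array([107.6,   8. , -83.3]), np.float64(-89.6), np.float64(96.0))
```

Request:
apply_moves:
  series:
    - {"gripper": 85,"linear": [50,0,-83],"turn": 20}
    - {"gripper": 85,"linear": [108,8,-83],"turn": 40}
    - {"gripper": 85,"linear": [108,8,-83],"turn": 60}
    - {"gripper": 85,"linear": [108,8,-83],"turn": 80}
    - {"gripper": 85,"linear": [108,8,-83],"turn": 90.4}

```text
t: 7.52
tcp_pos: [0.6143, -0.3213, 0.0893]
orientation: [-0.644, 0.292, -0.288, 0.646]
force: [0.1, 0.8, -0.4]
finger_gap: 0.995
```

Run:
```python
from h import *
from cell import env
p,d=env.capture('top');c=env.camera_params('top')
np.savez('pics/t7.npz',p=p,d=d,K=c['intrinsics'],D=c['dist_coeffs'],R=c['R'],t=c['t'])
z=load('pics/t7.npz')
overlay(z,(200,160,330,260),6,'pics/t7.png',[(rect(.6005,-.177,5.6,.14,.22,.018),(0,0,255))],2)
s=env.sense();print(s['t'],s['tcp_pos'],s['qpos'],s['force'])
print(tow(s,(.615,-.3215,.02),5.6))
```

```text
7.575 [ 0.61419171 -0.32129984  0.08953895] [-5.98029575e-01  5.95161547e-01  2.13265295e-01  1.19508860e+00
  7.90532358e-04  2.52172002e-01] [-0.72411355  0.55107524 -0.19504094]
(array([ 1.1, 69.5,  0.5]), np.float64(35.7), np.float64(41.3))
```

View pics/t7.png

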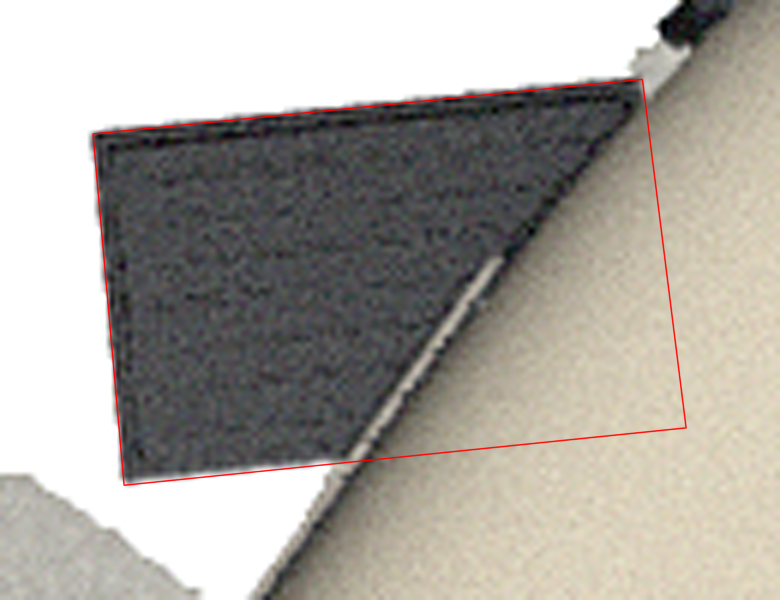

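Request:
apply_moves:
  series:
    - {"gripper": 85,"linear": [1,0,0],"turn": 20}
    - {"gripper": 85,"linear": [1,20,0],"turn": 35.7}
    - {"gripper": 85,"linear": [1,60,0],"turn": 35.7}
    - {"gripper": 85,"linear": [1,90,0],"turn": 35.7}
    - {"gripper": 85,"linear": [1,90,0],"turn": 35.7}

```text
t: 8.2
tcp_pos: [0.6112, -0.3202, -0.0034]
orientation: [0.525, -0.479, 0.47, -0.524]
force: [-0.2, -0.3, 0.5]
finger_gap: 0.998
```

Run:
```python
from h import *
from cell import env
s=env.sense();print(s['t'],s['tcp_pos'],tool(s).round(3),s['force'])
print(tow(s,(.615,-.3215,-.0365),5.6))
```

```text
8.2 [ 0.61117924 -0.32023033 -0.00336   ] [[ 0.1   -0.01   0.995]
 [-0.995  0.008  0.1  ]
 [-0.009 -1.    -0.009]] [-0.22724726 -0.28161668  0.54662502]
(array([ 1.9, 33.1,  4. ]), np.float64(0.1), np.float64(5.7))
```

Request:
apply_moves:
  series:
    - {"gripper": 85,"linear": [2,12,4],"turn": 0}
    - {"gripper": 85,"linear": [2,22,4],"turn": 0}
    - {"gripper": 85,"linear": [2,28,4],"turn": 0}
    - {"gripper": 85,"linear": [2,32,4],"turn": 0}
    - {"gripper": 85,"linear": [2,32,4],"turn": 0}

```text
t: 8.82
tcp_pos: [0.6149, -0.3214, -0.0356]
orientation: [0.525, -0.479, 0.47, -0.524]
force: [0.8, -0.3, -0.1]
finger_gap: 0.994
```

Run:
```python
from h import *
from cell import env
s=env.sense();print(s['t'],s['tcp_pos'],tool(s).round(3),s['force'])
print(tow(s,(.615,-.3215,-.0365),5.6))
p,d,P=cloud(env,'scene')
cv2.imwrite('pics/s8.png',cv2.resize(p[120:260,150:350,::-1],None,fx=4,fy=4,interpolation=cv2.INTER_CUBIC))
np.save('pics/P8.npy',P)
```

```text
8.825 [ 0.61493044 -0.32144466 -0.03559459] [[ 0.1   -0.01   0.995]
 [-0.995  0.008  0.1  ]
 [-0.009 -1.    -0.009]] [ 0.76295999 -0.27111772 -0.0744706 ]
(array([0.1, 0.9, 0.1]), np.float64(0.1), np.float64(5.7))
```

View pics/s8.png

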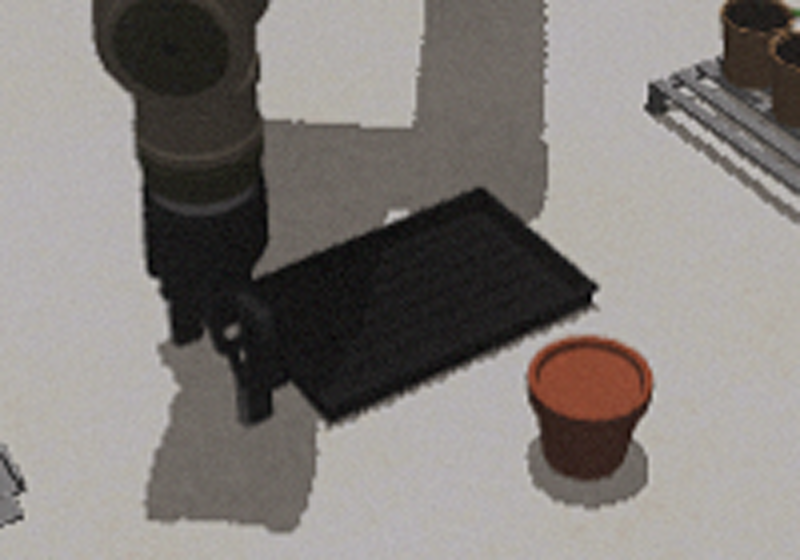

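Request:
apply_moves:
  series:
    - {"gripper": 85,"linear": [-8,0,0],"turn": 0}
    - {"gripper": 85,"linear": [-16,0.2,0],"turn": 0}
    - {"gripper": 85,"linear": [-24,0.2,0],"turn": 0}
    - {"gripper": 85,"linear": [-32,0.3,0],"turn": 0}
    - {"gripper": 85,"linear": [-40,0.4,0],"turn": 0}

```text
t: 9.5
tcp_pos: [0.6113, -0.2815, -0.0351]
orientation: [0.525, -0.478, 0.47, -0.524]
force: [-0.6, -1.8, 0.5]
finger_gap: 0.995
```

```bash
cat > st.py <<'E'
from h import *
from cell import env
import sys
R0=(0.565,0.187,5.6)
a=np.radians(R0[2]); ex=np.array([np.cos(a),np.sin(a)]); ey=np.array([-np.sin(a),np.cos(a)])
s=env.sense(); q=s['tcp_pos'][:2]-R0[:2]
print(s['t'],s['tcp_pos'].round(4),'rack frame',(q@ex).round(4),(q@ey).round(4),'f',s['force'].round(1),'yax',tool(s)[:,1].round(3))
tgt=float(sys.argv[1]); off=float(sys.argv[2]) if len(sys.argv)>2 else 0
print(tow(s,[*(np.array(R0[:2])+ey*tgt+ex*off),-.036],5.6))
E
python3 st.py -.425
```

```text
9.5 [ 0.6113 -0.2815 -0.0351] rack frame 0.0004 -0.4708 f [-0.6 -1.8  0.5] yax [-0.009  0.007 -1.   ]
(array([-45.8,   1.3,  -0.3]), np.float64(0.1), np.float64(5.7))
```

Request:
apply_moves:
  series:
    - {"gripper": 85,"linear": [-9,0.2,0],"turn": 0}
    - {"gripper": 85,"linear": [-18,0.5,0],"turn": 0}
    - {"gripper": 85,"linear": [-27,0.7,0],"turn": 0}
    - {"gripper": 85,"linear": [-36,1,0],"turn": 0}
    - {"gripper": 85,"linear": [-45,1.2,0],"turn": 0}

```text
t: 10.12
tcp_pos: [0.6069, -0.2363, -0.0357]
orientation: [0.525, -0.478, 0.47, -0.524]
force: [0.3, -1.6, 2.4]
finger_gap: 0.997
```

```bash
python3 st.py -.36
python3 - <<'E'
from h import *
from cell import env
p,d=env.capture('top');c=env.camera_params('top')
np.savez('pics/t9.npz',p=p,d=d,K=c['intrinsics'],D=c['dist_coeffs'],R=c['R'],t=c['t'])
z=load('pics/t9.npz')
cv2.imwrite('pics/t9.png',cv2.resize(np.clip(p[140:290,60:320,::-1]*1.5,0,255).astype(np.uint8),None,fx=3,fy=3,interpolation=cv2.INTER_CUBIC))
E
```

```text
10.125 [ 0.6069 -0.2363 -0.0357] rack frame 0.0004 -0.4254 f [ 0.3 -1.6  2.4] yax [-0.009  0.007 -1.   ]
(array([-65.4,   0.8,  -0.3]), np.float64(0.1), np.float64(5.7))
```

View pics/t9.png

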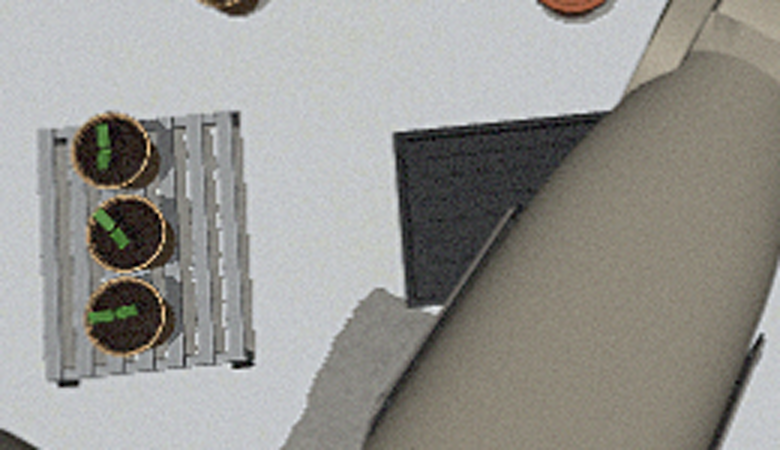

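Request:
apply_moves:
  series:
    - {"gripper": 85,"linear": [-10,0.2,0],"turn": 0}
    - {"gripper": 85,"linear": [-20,0.4,0],"turn": 0}
    - {"gripper": 85,"linear": [-30,0.5,0],"turn": 0}
    - {"gripper": 85,"linear": [-40,0.6,-0.2],"turn": 0}
    - {"gripper": 85,"linear": [-50,0.6,-0.3],"turn": 0}

```text
t: 10.8
tcp_pos: [0.601, -0.1843, -0.0362]
orientation: [0.525, -0.479, 0.469, -0.524]
force: [0.0, -2.1, 1.8]
finger_gap: 0.993
```

```bash
python3 st.py -.325
```

```text
10.8 [ 0.601  -0.1843 -0.0362] rack frame -0.0004 -0.373 f [ 0.  -2.1  1.8] yax [-0.01   0.008 -1.   ]
(array([-48. ,   0.3,   0.5]), np.float64(0.2), np.float64(5.8))
```

Request:
apply_moves:
  series:
    - {"gripper": 85,"linear": [-9,0.1,0.2],"turn": 0}
    - {"gripper": 85,"linear": [-18,0.2,0.4],"turn": 0}
    - {"gripper": 85,"linear": [-27,0.2,0.5],"turn": 0}
    - {"gripper": 85,"linear": [-36,0.3,0.5],"turn": 0}
    - {"gripper": 85,"linear": [-45,0.3,0.5],"turn": 0}

```text
t: 11.42
tcp_pos: [0.5968, -0.1388, -0.0362]
orientation: [0.525, -0.479, 0.469, -0.524]
force: [0.6, -1.3, 1.3]
finger_gap: 0.994
```

```bash
python3 st.py -.29
python3 - <<'E'
from h import *
from cell import env
p,d=env.capture('top');c=env.camera_params('top')
np.savez('pics/t10.npz',p=p,d=d,K=c['intrinsics'],D=c['dist_coeffs'],R=c['R'],t=c['t'])
z=load('pics/t10.npz')
s=-.328+.011+.110
R=(0.565,0.187,5.6);a=np.radians(5.6)
overlay(z,(60,160,200,275),5,'pics/t10.png',[(rect(R[0]-np.sin(a)*s,R[1]+np.cos(a)*s,5.6,.14,.22,.018),(0,0,255)),(rect(*R,.196,.15,.028),(0,255,0))],1.5)
E
```

```text
11.425 [ 0.5968 -0.1388 -0.0362] rack frame -0.0002 -0.3273 f [ 0.6 -1.3  1.3] yax [-0.01   0.009 -1.   ]
(array([-37.3,   0.2,   0.3]), np.float64(0.2), np.float64(5.8))
```

View pics/t10.png

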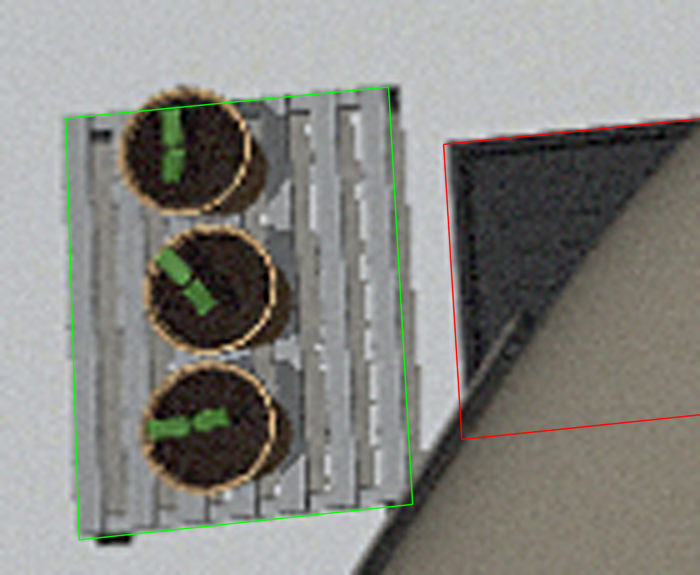

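Request:
apply_moves:
  series:
    - {"gripper": 85,"linear": [-9,0.1,0.2],"turn": 0}
    - {"gripper": 85,"linear": [-18,0.1,0.3],"turn": 0}
    - {"gripper": 85,"linear": [-27,0.2,0.3],"turn": 0}
    - {"gripper": 85,"linear": [-36,0.2,0.3],"turn": 0}
    - {"gripper": 85,"linear": [-45,0.2,0.3],"turn": 0}

```text
t: 12.1
tcp_pos: [0.5917, -0.0917, -0.0363]
orientation: [0.525, -0.479, 0.468, -0.525]
force: [-0.6, -1.1, -0.7]
finger_gap: 1.001
```

```bash
python3 st.py -.245
python3 - <<'E'
from h import *
from cell import env
p,d=env.capture('scene');cv2.imwrite('pics/s11.png',cv2.resize(p[90:230,220:420,::-1],None,fx=4,fy=4,interpolation=cv2.INTER_CUBIC))
E
```

```text
12.1 [ 0.5917 -0.0917 -0.0363] rack frame -0.0007 -0.28 f [-0.6 -1.1 -0.7] yax [-0.012  0.01  -1.   ]
(array([-35. ,   0.1,   0.8]), np.float64(0.3), np.float64(5.9))
```

View pics/s11.png

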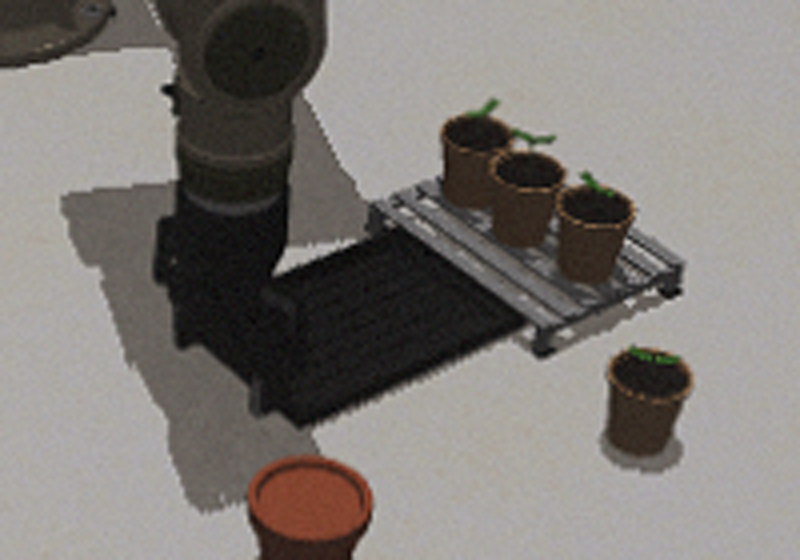

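Request:
apply_moves:
  series:
    - {"gripper": 85,"linear": [-10,0.1,0.2],"turn": 0.3}
    - {"gripper": 85,"linear": [-20,0.1,0.5],"turn": 0.3}
    - {"gripper": 85,"linear": [-30,0.1,0.8],"turn": 0.3}
    - {"gripper": 85,"linear": [-40,0.1,0.8],"turn": 0.3}
    - {"gripper": 85,"linear": [-50,0.1,0.8],"turn": 0.3}

```text
t: 12.78
tcp_pos: [0.5869, -0.04, -0.0358]
orientation: [-0.524, 0.481, -0.469, 0.524]
force: [0.6, -1.4, -0.8]
finger_gap: 0.992
```

```bash
python3 st.py -.18
```

```text
12.775 [ 0.5869 -0.04   -0.0358] rack frame -0.0004 -0.228 f [ 0.6 -1.4 -0.8] yax [-0.012  0.011 -1.   ]
(array([-48. ,   0.8,   0.4]), np.float64(0.0), np.float64(5.6))
```

Request:
apply_moves:
  series:
    - {"gripper": 85,"linear": [-9,0.2,0.2],"turn": 0}
    - {"gripper": 85,"linear": [-18,0.3,0.4],"turn": 0}
    - {"gripper": 85,"linear": [-27,0.5,0.4],"turn": 0}
    - {"gripper": 85,"linear": [-36,0.7,0.4],"turn": 0}
    - {"gripper": 85,"linear": [-45,0.8,0.4],"turn": 0}

```text
t: 13.4
tcp_pos: [0.5831, 0.0052, -0.0359]
orientation: [-0.524, 0.481, -0.469, 0.524]
force: [0.9, -1.9, 1.3]
finger_gap: 0.992
```

```bash
python3 st.py -.145;  python3 - <<'E'
from h import *
from cell import env
p,d=env.capture('scene');cv2.imwrite('pics/s12.png',cv2.resize(p[90:230,220:420,::-1],None,fx=4,fy=4,interpolation=cv2.INTER_CUBIC))
E
```

```text
13.4 [ 0.5831  0.0052 -0.0359] rack frame 0.0003 -0.1827 f [ 0.9 -1.9  1.3] yax [-0.012  0.011 -1.   ]
(array([-37.7,   0.6,  -0.2]), np.float64(0.0), np.float64(5.6))
```

View pics/s12.png

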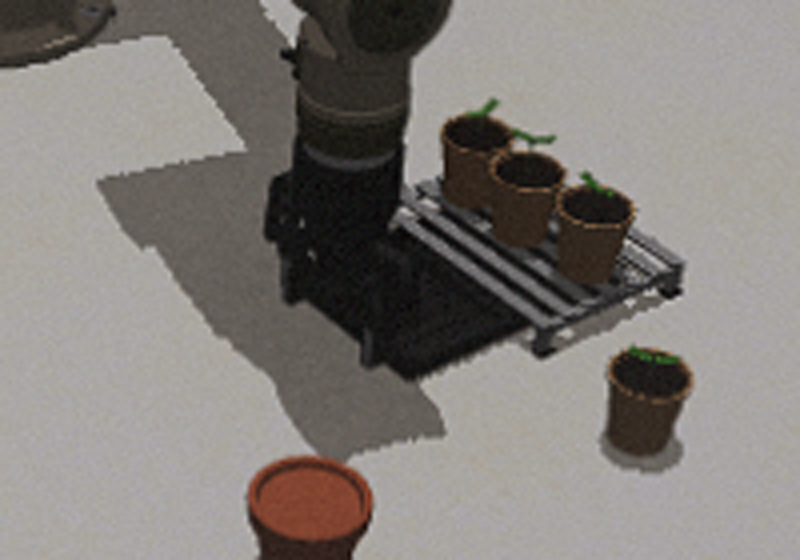

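Request:
apply_moves:
  series:
    - {"gripper": 85,"linear": [-9,0.2,0],"turn": 0}
    - {"gripper": 85,"linear": [-18,0.3,0],"turn": 0}
    - {"gripper": 85,"linear": [-27,0.5,-0.2],"turn": 0}
    - {"gripper": 85,"linear": [-35,0.6,-0.2],"turn": 0}
    - {"gripper": 85,"linear": [-40,0.6,-0.2],"turn": 0}

```text
t: 14.08
tcp_pos: [0.5786, 0.0468, -0.036]
orientation: [-0.524, 0.481, -0.469, 0.524]
force: [-0.0, -2.2, 1.2]
finger_gap: 0.996
```

```bash
python3 st.py -.119;  python3 - <<'E'
from h import *
from cell import env
p,d=env.capture('top');c=env.camera_params('top')
np.savez('pics/t13.npz',p=p,d=d,K=c['intrinsics'],D=c['dist_coeffs'],R=c['R'],t=c['t'])
z=load('pics/t13.npz')
R=(0.565,0.187,5.6)
overlay(z,(40,160,200,275),5,'pics/t13.png',[(rect(*R,.14,.22,.018),(0,0,255)),(rect(*R,.196,.15,.028),(0,255,0))],1.5)
p,d=env.capture('wrist');cv2.imwrite('pics/w13.png',np.clip(p[:,:,::-1].astype(float)*1.6,0,255).astype(np.uint8))
E
```

```text
14.075 [ 0.5786  0.0468 -0.036 ] rack frame -0.0002 -0.1408 f [-0.  -2.2  1.2] yax [-0.012  0.012 -1.   ]
(array([-21.8,   0.3,   0.2]), np.float64(0.1), np.float64(5.7))
```

View pics/t13.png

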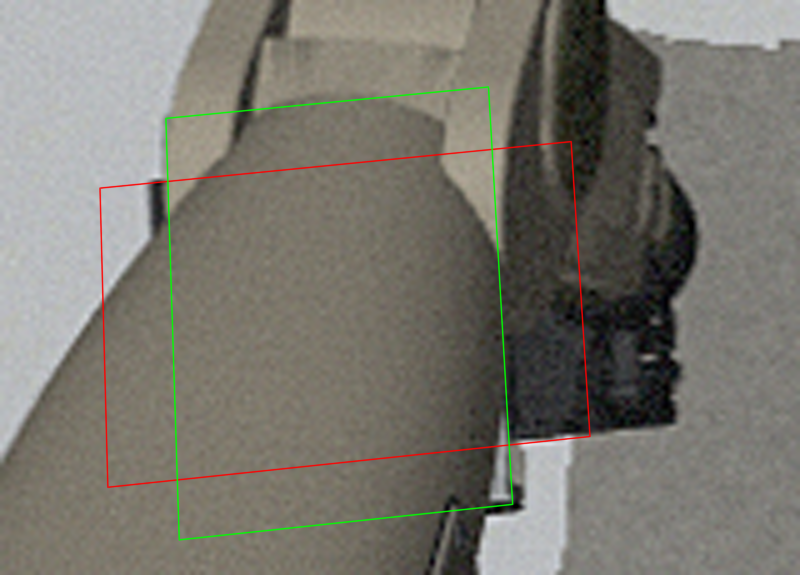

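View pics/w13.png

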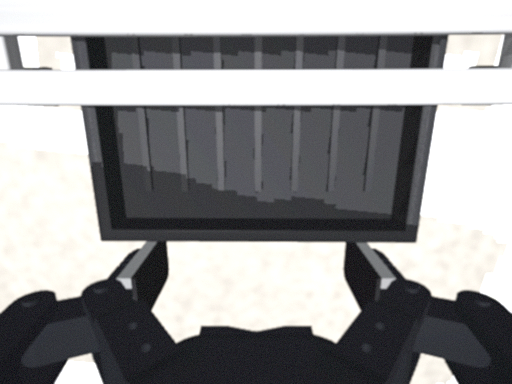

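Request:
apply_moves:
  series:
    - {"gripper": 85,"linear": [-5,0.1,0],"turn": 0}
    - {"gripper": 85,"linear": [-10,0.2,0],"turn": 0}
    - {"gripper": 85,"linear": [-15,0.2,0.2],"turn": 0}
    - {"gripper": 85,"linear": [-18,0.3,0.2],"turn": 0}
    - {"gripper": 85,"linear": [-20,0.3,0.2],"turn": 0}

```text
t: 14.8
tcp_pos: [0.5765, 0.0673, -0.0362]
orientation: [-0.524, 0.481, -0.468, 0.525]
force: [-0.5, -1.4, -0.2]
finger_gap: 0.994
```

```bash
python3 st.py -.119;  python3 - <<'E'
from h import *
from cell import env
for n in ('wrist','top','scene'):
    p,d,P=cloud(env,n); c=env.camera_params(n)
    np.savez(f'pics/e14_{n}.npz',p=p,d=d,P=P,K=c['intrinsics'],D=c['dist_coeffs'],R=c['R'],t=c['t'])
    if n=='wrist': cv2.imwrite('pics/w14.png',np.clip(p[:,:,::-1].astype(float)*1.6,0,255).astype(np.uint8))
E
```

```text
14.8 [ 0.5765  0.0673 -0.0362] rack frame -0.0002 -0.1202 f [-0.5 -1.4 -0.2] yax [-0.012  0.013 -1.   ]
(array([-1.2, -0.2,  0.2]), np.float64(0.1), np.float64(5.7))
```

View pics/w14.png

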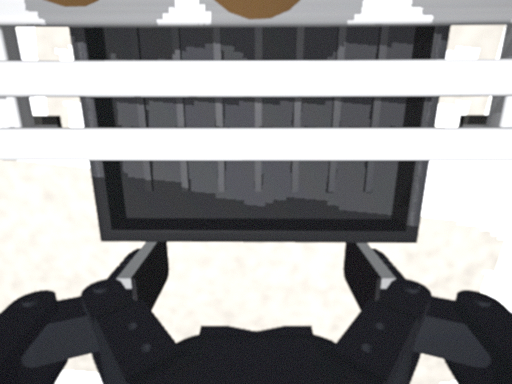

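Run:
```python
from h import *
z=load('pics/e14_wrist.npz')
P=z['P']
crop(z,(60,110,460,260),2,'pics/w14c.png',1.2)
a=np.radians(5.6); ex=np.array([np.cos(a),np.sin(a)]); ey=np.array([-np.sin(a),np.cos(a)]);R0=np.array((0.565,0.187))
def rf(X): q=X[:,:2]-R0; return np.c_[q@ex,q@ey].round(4)
print('tray lip',rf(pix2w(z,[(102,241.5),(416,241.5)],.018)))
print('slat',rf(pix2w(z,[(100,160),(420,160),(20,160),(480,160)],.028)))
for uv in [(260,237),(120,238),(400,238),(260,150),(100,145),(420,145),(260,210)]: print(uv,P[uv[1],uv[0]].round(4))
g=z['p'].astype(int).sum(2)
for u in (130,200,260,320,390): print(u,[int(x) for x in g[152:168,u]],[int(x) for x in g[234:248,u]])
```

```text
tray lip [[-0.067  -0.1085]
 [ 0.07   -0.1076]]
slat [[-0.0576 -0.0707]
 [ 0.0612 -0.0703]
 [-0.0875 -0.0708]
 [ 0.0829 -0.0702]]
(260, 237) [0.5778 0.0813 0.017 ]
(120, 238) [0.5163 0.0745 0.017 ]
(400, 238) [0.6392 0.0868 0.0158]
(260, 150) [0.5737 0.1208 0.0277]
(100, 145) [0.5142 0.1165 0.0269]
(420, 145) [0.632  0.1284 0.0269]
(260, 210) [0.577  0.0886 0.002 ]
130 [513, 516, 517, 521, 517, 505, 494, 442, 316, 201, 177, 178, 176, 175, 179, 177] [120, 98, 111, 107, 102, 105, 193, 335, 447, 487, 488, 485, 487, 485]
200 [523, 524, 525, 520, 517, 512, 498, 454, 333, 199, 168, 173, 173, 176, 174, 173] [116, 106, 107, 106, 112, 90, 128, 287, 438, 484, 489, 488, 493, 495]
260 [522, 523, 524, 517, 515, 507, 497, 441, 329, 220, 202, 207, 204, 208, 203, 203] [101, 98, 108, 109, 107, 101, 104, 234, 374, 449, 478, 484, 485, 488]
320 [521, 520, 518, 514, 512, 506, 497, 441, 323, 194, 152, 158, 162, 161, 166, 163] [112, 108, 110, 111, 100, 102, 106, 197, 356, 463, 500, 501, 499, 495]
390 [515, 512, 516, 517, 514, 511, 499, 442, 312, 192, 148, 157, 157, 154, 160, 156] [102, 100, 101, 107, 101, 95, 90, 145, 294, 428, 479, 486, 482, 487]
```

View pics/w14c.png

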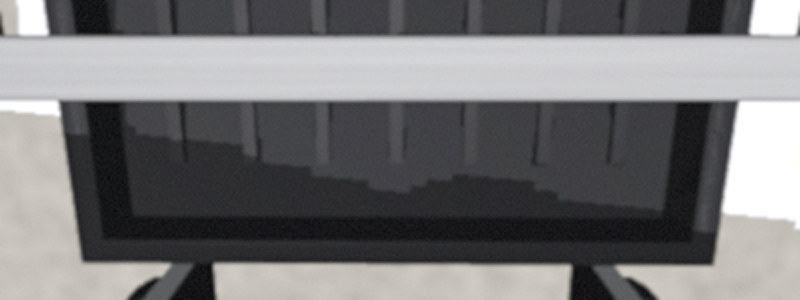

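Request:
apply_moves:
  series:
    - {"gripper": 85,"linear": [-1,0,0.2],"turn": 0}
    - {"gripper": 85,"linear": [-2,0,0.2],"turn": 0}
    - {"gripper": 85,"linear": [-2.3,0,0.2],"turn": 0}
    - {"gripper": 85,"linear": [-2.3,0,0.2],"turn": 0}

```text
t: 15.45
tcp_pos: [0.5763, 0.0699, -0.0363]
orientation: [-0.524, 0.481, -0.468, 0.525]
force: [0.1, -0.4, -0.2]
finger_gap: 0.996
```

```bash
python3 st.py -.119;  python3 - <<'E'
from h import *
from cell import env
n='wrist'
p,d,P=cloud(env,n); c=env.camera_params(n)
np.savez(f'pics/e15_{n}.npz',p=p,d=d,P=P,K=c['intrinsics'],D=c['dist_coeffs'],R=c['R'],t=c['t'])
z=load('pics/e15_wrist.npz')
g=p.astype(int).sum(2)
a=np.radians(5.6); ex=np.array([np.cos(a),np.sin(a)]); ey=np.array([-np.sin(a),np.cos(a)]);R0=np.array((0.565,0.187))
def rf(X): q=X[:,:2]-R0; return np.c_[q@ex,q@ey].round(4)
for u in (130,200,260,320,390):
    col=g[:,u]
    def cross(v0,v1,lv,rise):
        for v in range(v0,v1):
            A,B=col[v],col[v+1]
            if rise and A<lv<=B or (not rise and A>=lv>B): return v+(lv-A)/(B-A)
    e=cross(225,255,270,True); sl=cross(150,185,350,False)
    print(u,e,sl,rf(pix2w(z,[(u,e)],.018)),rf(pix2w(z,[(u,sl)],.028)) if sl else '')
E
```

```text
15.45 [ 0.5763  0.0699 -0.0363] rack frame -0.0002 -0.1177 f [ 0.1 -0.4 -0.2] yax [-0.013  0.014 -1.   ]
(array([ 1.3, -0.3,  0.2]), np.float64(0.1), np.float64(5.7))
130 240.57534246575344 165.9646017699115 [[-0.0545 -0.1057]] [[-0.0465 -0.0706]]
200 240.88679245283018 166.21487603305786 [[-0.0238 -0.1057]] [[-0.0202 -0.0706]]
260 241.25 166.41964285714286 [[ 0.0025 -0.1057]] [[ 0.0023 -0.0706]]
320 241.49689440993788 166.5737704918033 [[ 0.0287 -0.1056]] [[ 0.0247 -0.0706]]
390 241.9689440993789 166.5873015873016 [[ 0.059  -0.1056]] [[ 0.0506 -0.0705]]
```

Request:
apply_moves:
  series:
    - {"gripper": 85,"linear": [15,0,0],"turn": 0}
    - {"gripper": 85,"linear": [35,-1,0],"turn": 0}
    - {"gripper": 85,"linear": [60,-50,0],"turn": 0}
    - {"gripper": 85,"linear": [110,-110,0],"turn": 0}
    - {"gripper": 85,"linear": [160,-160,0],"turn": 0}

```text
t: 16.12
tcp_pos: [0.5925, -0.0771, 0.1063]
orientation: [-0.524, 0.481, -0.468, 0.525]
force: [1.9, 0.6, -0.8]
finger_gap: 0.995
```

Request:
apply_moves:
  series:
    - {"gripper": 85,"linear": [60,-10,0],"turn": 0}
    - {"gripper": 85,"linear": [120,-20,0],"turn": 0}
    - {"gripper": 85,"linear": [180,-20,-20],"turn": 0}
    - {"gripper": 85,"linear": [240,-20,-60],"turn": 0}
    - {"gripper": 85,"linear": [260,-20,-60],"turn": 0}

```text
t: 16.75
tcp_pos: [0.556, -0.3465, 0.123]
orientation: [-0.523, 0.482, -0.469, 0.524]
force: [0.2, 0.1, 0.2]
finger_gap: 0.994
```

Run:
```python
from h import *
from cell import env
s=env.sense();print(s['t'],s['tcp_pos'],s['force'])
for n in ('top','scene'):
    p,d,P=cloud(env,n); c=env.camera_params(n)
    np.savez(f'pics/f_{n}.npz',p=p,d=d,P=P,K=c['intrinsics'],D=c['dist_coeffs'],R=c['R'],t=c['t'])
R=(0.565,0.187,5.6)
overlay(load('pics/f_top.npz'),(35,160,175,275),5,'pics/ft.png',[(rect(*R,.14,.22,.018),(0,0,255)),(rect(*R,.196,.15,.028),(0,255,0))],1.5)
overlay(load('pics/f_scene.npz'),(270,90,430,200),5,'pics/fs.png',[],1.5)
```

```text
16.75 [ 0.55595831 -0.34649563  0.122969  ] [0.18064306 0.14884936 0.15135333]
```

View pics/ft.png

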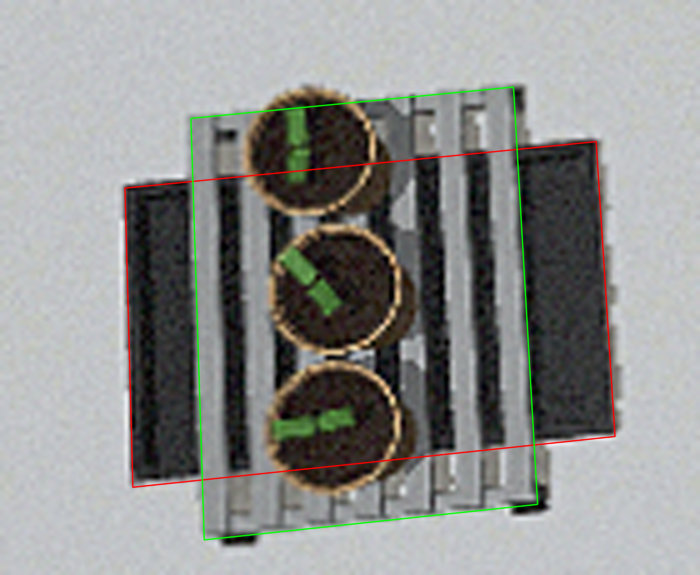

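View pics/fs.png

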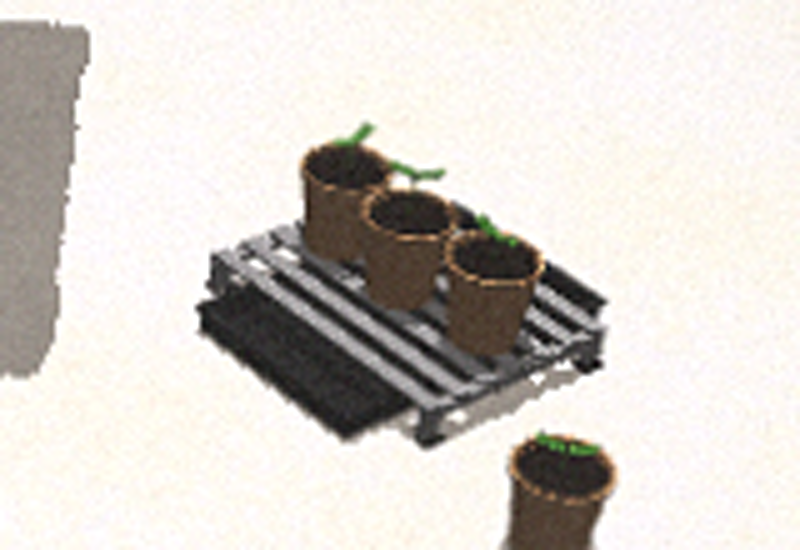

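Run:
```python
from h import *
z=load('pics/f_top.npz')
crop(z,(54,175,86,270),6,'pics/fl.png',1.2)
crop(z,(130,170,166,270),6,'pics/fr.png',1.2)
a=cv2.imread('pics/fl.png');b=cv2.imread('pics/fr.png')
h=max(a.shape[0],b.shape[0]); pad=lambda i:cv2.copyMakeBorder(i,0,h-i.shape[0],0,10,cv2.BORDER_CONSTANT)
cv2.imwrite('pics/flr.png',np.hstack([pad(a),pad(b)]))
```

```text
(no output)
```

View pics/flr.png

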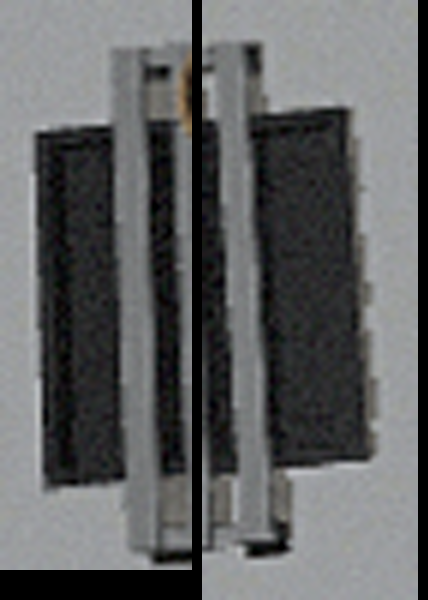

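Run:
```python
from h import *
z=load('pics/f_top.npz')
f=lambda L,o:(np.array(L)+.5)/6-.5+np.array(o)
T=np.vstack([f([(36,132)],(54,175)),f([(147,107),(170,459)],(130,170)),f([(44,488)],(54,175))])
D=np.vstack([f([(112,48)],(54,175)),f([(45,43),(70,542)],(130,170)),f([(129,550)],(54,175))])
for nm,q,h in(('tray',T,.018),('deck',D,.028)):
    P=pix2w(z,q,h)[:,:2]; ly=P[0]+P[3]-P[1]-P[2]; lx=P[0]+P[1]-P[2]-P[3]
    print(nm,P.mean(0).round(4),np.linalg.norm(ly)/2,np.linalg.norm(lx)/2,'yaw',np.degrees(np.arctan2(-ly[0],ly[1])),np.degrees(np.arctan2(lx[1],lx[0])))
```

```text
tray [0.5666 0.1867] 0.2210161251829091 0.1391290786347057 yaw 5.446464989813134 5.517047455942439
deck [0.5664 0.188 ] 0.14976896703706613 0.1949547621505474 yaw 5.078503999867574 5.442307789628044
```

Run:
```python
from cell import env
print(env.sense()['joint_vel'].round(3)); print(env.hand_in())
```

```text
[ 0.059 -0.018 -0.027  0.011  0.023  0.029]
the job is handed in; nothing more can be done
None
```

The tray now lies straight and centred under the rack, and I handed the job in at about 17 s of robot time. The hand-in gave no verdict.

I slid the tray with both open fingertips. First I pushed on its long side to bring it into line with the rack and square it up, then on its end to run it in between the legs. It was never gripped or lifted.

**Last checks:**
- **Position (top camera):** the tray centre is about 1.3 mm from the deck centre. Most of that is lengthways and within the camera's roughly 2 mm accuracy. The yaw difference is 0.1–0.4°.
- **Ends:** the wrist camera read 35.1 mm sticking out at the near end; 35 mm is ideal. The far end was only checked from the top camera, and it matches.
- **Rack, cups and the rest:** the rack is where it stood and its cups are upright. The arm kept clear of the pot, spare cup and trowel. I did not measure those three again at the end.
- **Forces:** the readings stayed within about 4 N per axis.

**Disagreement:** the reported tool height did not match the pictures. The open fingertips sat about 44 mm above the stated TCP, not 13 mm, so I set the pushing height from the camera depth and force readings.

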